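# Line up the shaker platform with a drift and drop in its second bolt

## Robot

A 6-joint arm with a two-finger parallel gripper is mounted at the origin on the work surface. World frame = base frame: x ahead of the robot, y to its left, z up, the work surface at z = 0. Lengths are in m, angles in rad, forces in N, time in s.
With the tool pointing down it reaches from about 0.35 to 0.775 m from the base axis. Payload 7.3 kg.
Tool frame: the origin (TCP) lies at the centre of the arm's flange, where the gripper is bolted on; the fingertips stand 178 mm ahead of it and the grasp point (between the pads) lies 159 mm ahead of it (tip_extent is the distance from the TCP to the fingertips, in m); z points along the fingers, y is the line along which they close (so a half turn about z gives the same grasp; the last joint's range is limited). The gripper opens to 92 mm and grips with 3 to 60 N. Pads are 19 mm wide; open, the fingers measure 130 mm over their backs; the gripper's body (75 mm by 190 mm) begins 47 mm behind the grasp point.
Start: joints at [-1.281, 0.342, 1.524, -0, 1.275, -0.146], TCP at [0.222, -0.476, 0.405] pointing down, gripper open.
Joint ranges: [-2.53, 2.53], [-0.77, 2.02], [0.04, 2.7], [-1, 4.14], [0.28, 2.66], [-3.11, 3.11]. Speed limits (rad/s): [2.57, 2.57, 3.14, 3.14, 3.14, 3.14].

## Interface

Orientations are given as [roll, pitch, yaw] about the fixed x, y, z axes, in that order (R = Rz(yaw) Ry(pitch) Rx(roll)).
In Python, from cell import * gives the robot as it stands.
- The arm moves only by the tool arm_command, never from a script. Its arguments are lists of equal length, an entry for each row: "xyz": the shift along the world's x, y, z in mm, a list of three; "spin": the turn about the world's z in degrees. In form: {"xyz": [[tx, ty, tz], ...], "spin": [spin, ...]}. A call has 1 to 20 rows; each row shifts and turns the commanded pose from where the row before left it; what a row does not reach is not made up. A row lasts 1/10 s, in which the tool goes at most 50 mm and 8.59 degrees, less where a joint would pass 70% of its speed; a pose out of reach is approached as far as the arm can. A call with a gripper value outside its range is refused whole. "jaw" is the opening, from -1 (shut) to 1 (fully open), set as the call begins (left out, the last holds). The fingers move at their own pace and stop on an object; "squeeze" is the grip in N (left out, the last holds). Time passes only in rows, so rows that do not move let the fingers close. It gives the time, the measured TCP pose, the force, the opening and the grip force at its end, in the units of the state.
- observe(): the state, without advancing time (a new reading comes with each control period).
- read_camera(name): name is "scene" or "top"; returns a dict with "img" (384x512x3 uint8, red, green, blue), "depth" (384x512 float32, m along the optical axis (not along the pixel's ray), 0 where there is no reading), "fx", "fy", "cx", "cy" (pixels), "world_from_camera" (4x4, takes a point from camera to world coordinates). Camera axes: x right, y up, looking along -z (the intrinsics and any distortion apply to the point x, -y, -z); pixel columns grow to the right and rows downward; lengths in m; the calibration is good to about 2 mm. A picture is of the moment at which its call begins.
- hand_in(): hands the job in; it is judged then, once.
The state is a dict: "time": time; "qpos": joint angles; "qvel": joint speeds; "joint_efforts": joint torques, N m; "tool_pos": TCP position; "tool_rot": TCP orientation; "contact_force": force on the tool from outside, world axes, zero at the start; "torque": the same for the moment, N m; "opening": finger opening in m; "grip_force": force on a finger pad.
Only numpy, scipy, OpenCV 4.12 (cv2) and the standard library are available. Lean on these libraries where they do the work, as an engineer would, in place of code of your own. Each camera call takes 0.05 s, during which the arm holds its last target. There are 200 camera calls.

## Task

The shaker's platform hangs on one bolt and its open hole has slewed a few millimetres out of line with the carriage hole beneath, to one side or the other. With the tapered drift, not with the gripper, bring the two holes into line by pressing it down gently through both until its collar rests on the platform, then put the drift back upright in its holder and drop the loose bolt fully home through both holes, its head resting on the platform. Force nothing, and leave the other things on the bench where they are.

Things in the scene. Friction and masses are not known exactly. Their poses are not given: they have to be found in the camera images.
- platform_hole (a point): centre of the open bolt hole, 13 mm across, in the shaker platform, at its top face, 105 mm above the bench; z up. The hole in the carriage ear beneath it is untracked and out of line: it lies 3 to 7.5 mm off on the same circle about the fitted bolt, to either side. Which side and how far must be felt with the drift (or seen down the hole)
- platform: aluminium platform on the shaker, 270 x 230 x 6 mm, with mat, flask clamps, a conical flask (110 mm high). Origin: top face, at the bolt already fitted (black head 21 mm high); x points to the open hole, 290 mm away, in the corner nearest the robot, right-hand side; z up. It turns stiffly about the fitted bolt (about 8 N at the open hole), stays where left, cannot lift
- shaker: white bench-top orbital shaker, fixed, 190 x 150 mm housing, origin under its middle. On top is its fixed dark steel carriage plate with two corner ears, all 12 mm thick, directly under the platform and touching it
- ear_a: one of the two alike, fixed corner ears of the carriage on the robot's side, dark steel, 70 x 60 x 12 mm, top face touching the platform's underside. One lies under the open hole (either of them), with a 13 mm through hole for the bolt; below it is open down to the bench, 87 mm. Origin: centre of its underside
- ear_b: the other near corner ear of the carriage, see ear_a
- drift: tapered steel drift, 0.14 kg, point down in the holder. Origin: middle of the underside of its collar (26 mm across, 5 high); z up the handle. Below the origin: 14 mm parallel, 12.2 mm across, then 36 mm of straight taper down to 4.2 mm near the point, 50 mm below the origin. Orange handle: 20 x 20 mm square along x and y, 5 to 55 mm above the origin, 3 mm cap
- bolt: steel bolt with round black knurled head, standing in the holder's other hole, 0.07 kg. Origin: centre of the underside of the head; z up out of the head. Head 24 mm across, 18 mm high above the origin. Plain shank (nothing to turn) 11 mm across, to 30 mm below the origin, its last 4 mm tapering to 7 mm
- holder: blue tool block fixed to the bench, 56 (x) x 150 (y) x 55 (z) mm, origin at the centre of its underside, z up. Two through holes 15 mm across at y = -45 and y = +45 mm; drift and bolt stand one in each (either way round), collar or head resting on the block's top. It stands left or right of the shaker
- tip_box: green pipette-tip box, 85 x 120 x 62 mm, lid shut; origin at the centre of its underside. Bystander
- tube_rack: yellow tube rack, 70 x 170 x 101 mm, with blue-capped tubes; origin at the centre of its underside. Bystander
- bottle: amber reagent bottle, 72 mm across, about 150 mm high; origin at the centre of its underside. Bystander
- spray: white spray bottle with red trigger head, 74 mm across, 202 mm high; origin at the centre of its underside. Bystander
- flask: conical glass flask, 64 mm across, 107 mm high, standing on the bench; origin at the centre of its underside. Bystander
- timer: white bench timer lying flat, 60 x 65 x 18 mm; origin at the centre of its underside. Bystander
- forceps: steel forceps lying flat, 130 mm long, 6 mm thick; origin at the centre of its underside. Bystander

How it is judged:
On the way:
1. the drift is down through both holes, upright, its collar on the platform (within 3 mm) (z of drift in the frame of platform_hole below 0.003 m and horizontal distance between drift and platform_hole below 0.003 m and angle between drift's own z axis and vertical below 0.15 rad), for 0.2 s.
At the end, for the whole second after the job is handed in: The bolt is down through both holes with the underside of its head on the platform (within 2 mm), centred on the hole within 2 mm, upright within 0.06 rad and at rest; the drift is at rest, standing upright (within 0.15 rad) in a hole of the holder with its collar on the block (z of bolt in the frame of platform_hole between -0.002 and 0.002 m and horizontal distance between bolt and platform_hole below 0.002 m and angle between bolt's own z axis and vertical below 0.06 rad and linear speed of each of bolt, drift below 0.01 m/s and z of drift in the frame of holder between 0.051 and 0.059 m and horizontal distance between drift and holder below 0.055 m and angle between drift's own z axis and vertical below 0.15 rad); the robot touches nothing.
It fails at once if the drift is forced: over 20 N on the carriage ear or 45 N on the platform (contact force between drift and platform above 45 N or contact force between drift and ear_a above 20 N or contact force between drift and ear_b above 20 N).
It fails at once if the bolt is forced (over 40 N) (contact force between bolt and platform above 40 N or contact force between bolt and ear_a above 40 N or contact force between bolt and ear_b above 40 N).
It fails at once if the platform is shoved by the gripper (contact force between the arm and platform above 6 N).
It fails at once if a bystander is moved more than 30 mm or tipped (distance of any of tip_box, tube_rack, bottle, spray, flask, timer, forceps from where it was at the start of the episode above 0.03 m or angle between any of tip_box, tube_rack, bottle, spray, flask, timer, forceps's own z axis and vertical above 0.4 rad).
It also fails if it takes over 72 s, if anything falls off the work surface, if the arm or the gripper's body presses on something with over 40 N, if the wrist force passes 120 N, or if a joint passes its speed limit or range.

## Working session

There is one attempt and no reset: what is moved stays moved. The work goes in short steps, Python scripts to look and compute and a tool call to move; the robot and the scene stay as the last step left them, time stands still between calls to the robot, and variables do not carry over. Pictures are saved under pics/ and viewed, at most 10 in all, crops included, and the job is handed in when it is done.

Besides the shell and the picture viewer there is one more tool, called after "Request:" in YAML: its name, and indented under it one key for each argument. arm_command: Moves the arm, as the interface text tells. Its arguments: {"type":"object","properties":{"xyz":{"type":"array","items":{"type":"array","items":{"type":"number"}}},"spin":{"type":"array","items":{"type":"number"}},"jaw":{"type":"number"},"squeeze":{"type":"number"}},"required":["xyz","spin"]}

```bash
ls; mkdir -p pics
cat > h.py <<'E'
from cell import *
import numpy as np, cv2
def cast(c,u,v,z):
    d=np.array([(u-c['cx'])/c['fx'],-(v-c['cy'])/c['fy'],-1.0]); T=np.array(c['world_from_camera'])
    d=T[:3,:3]@d; o=T[:3,3]; return o+d*(z-o[2])/d[2]
def cloud(c):
    v,u=np.mgrid[:384,:512]; D=c['depth']
    P=np.stack([(u-c['cx'])/c['fx']*D,-(v-c['cy'])/c['fy']*D,-D],-1); T=np.array(c['world_from_camera'])
    return P@T[:3,:3].T+T[:3,3]
def save(c,n): cv2.imwrite('pics/'+n,c['img'][:,:,::-1])
E
python3 - <<'E'
from h import *
import pickle
o=observe();print({k:np.round(o[k],3) for k in o})
for n in('scene','top'):
    c=read_camera(n);save(c,n+'0.png');pickle.dump(c,open(n+'.pkl','wb'));print(n,c['fx'],np.round(c['world_from_camera'],3).tolist(),[k for k in c])
E
```

```text
pics
{'time': np.float64(0.0), 'qpos': array([-1.281,  0.343,  1.525,  0.   ,  1.275, -0.146]), 'qvel': array([ 0.   ,  0.001, -0.   ,  0.001, -0.   ,  0.   ]), 'joint_efforts': array([ 2.0000e-03, -4.3124e+01, -2.4422e+01,  7.2000e-02,  5.6000e-02,
       -0.0000e+00]), 'tool_pos': array([ 0.222, -0.476,  0.404]), 'tool_rot': array([-3.14 , -0.   ,  0.436]), 'contact_force': array([-0.626, -0.436,  0.121]), 'torque': array([-0.009, -0.012, -0.045]), 'grip_force': np.float64(0.0), 'opening': np.float64(0.092)}
scene 457.69600941717425 [[-0.419, -0.625, 0.659, 1.391], [0.908, -0.289, 0.303, 0.4], [0.001, 0.725, 0.689, 0.948], [0.0, 0.0, 0.0, 1.0]] ['img', 'depth', 'fx', 'fy', 'cx', 'cy', 'world_from_camera']
top 480.0996154133509 [[0.012, 0.992, -0.128, 0.401], [-1.0, 0.012, -0.002, 0.016], [-0.001, 0.128, 0.992, 1.491], [0.0, 0.0, 0.0, 1.0]] ['img', 'depth', 'fx', 'fy', 'cx', 'cy', 'world_from_camera']
```

View pics/top0.png

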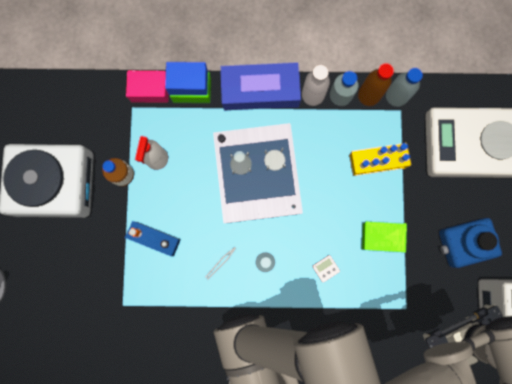

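View pics/scene0.png

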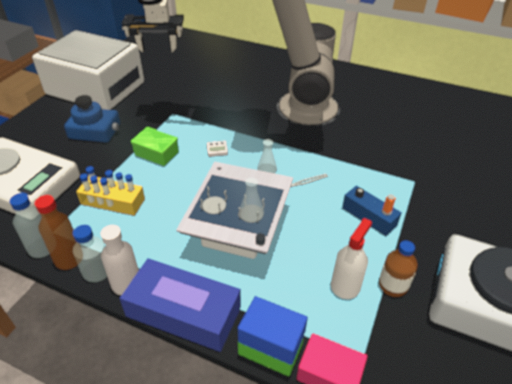

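Top view: holder at (153,238) with the orange drift at (135,231) and the black bolt at (165,244). The open hole is near (294,207) and the fitted bolt at (221,138). I'll enlarge crops of these next.

Run:
```python
from h import *
import pickle
c=pickle.load(open('top.pkl','rb'));s=pickle.load(open('scene.pkl','rb'))
def crop(c,u,v,w,h,k): return cv2.resize(np.ascontiguousarray(c['img'][v:v+h,u:u+w,::-1]),None,fx=k,fy=k,interpolation=cv2.INTER_NEAREST)
a=np.hstack([crop(c,120,216,64,44,6),crop(c,270,186,64,44,6)])
b=np.hstack([crop(s,335,180,70,50,5),crop(s,205,160,84,50,5)])
b=cv2.resize(b,(768,b.shape[0]))
cv2.imwrite('pics/crop.png',np.vstack([a,b]))
P=cloud(c)
def cen(m,z):
    n,l,st,ce=cv2.connectedComponentsWithStats(m.astype(np.uint8))
    i=1+st[1:,4].argmax(); return ce[i],st[i,4],cast(c,*ce[i],z)
I=c['img'].astype(int);R,G,B=I[...,0],I[...,1],I[...,2]
v,u=np.mgrid[:384,:512]
hb=(u>115)&(u<190)&(v>215)&(v<262)
m=hb&(B>R+40)&(G<120)&(P[...,2]>.03); m=hb&(P[...,2]>.04)&(P[...,2]<.065)
cnt=max(cv2.findContours(m.astype(np.uint8),0,1)[0],key=cv2.contourArea);print(cv2.minAreaRect(cnt))
for q in cv2.boxPoints(cv2.minAreaRect(cnt)): print(np.round(cast(c,*q,.055),4))
print('holder',cast(c,*cv2.minAreaRect(cnt)[0],.055))
m=hb&(R>G+50)&(R>B+50);print('drift',cen(m,.113),P[m].mean(0),P[m][:,2].max())
m=hb&(P[...,2]>.066)&(u>150);print('bolt',m.sum(),cen(m,.073),P[m].mean(0))
pl=(u>195)&(u<320)&(v>110)&(v<235)&(P[...,2]>.095)&(P[...,2]<.118)
cnt=max(cv2.findContours(pl.astype(np.uint8),0,1)[0],key=cv2.contourArea);r=cv2.minAreaRect(cnt);print('plat',r)
for q in cv2.boxPoints(r): print(np.round(cast(c,*q,.105),4))
g=I.sum(2)
m=(abs(u-294)<6)&(abs(v-207)<6); w=np.where(m,np.clip(500-g,0,None),0);print('hole',cast(c,(w*u).sum()/w.sum(),(w*v).sum()/w.sum(),.105),(w*u).sum()/w.sum(),(w*v).sum()/w.sum())
print(g[201:214,288:301])
m=(abs(u-221)<9)&(abs(v-138)<9)&(g<200);print('fit',m.sum(),cen(m,.126))
```

```text
((151.10345458984375, 237.7413787841797), (50.880523681640625, 19.126619338989258), 21.801406860351562)
[0.4511 0.4203 0.055 ]
[0.5044 0.4016 0.055 ]
[0.4498 0.2581 0.055 ]
[0.397  0.2774 0.055 ]
holder [0.45044364 0.33919076 0.055     ]
drift (array([136.52, 232.6 ]), np.int32(25), array([0.46258506, 0.36851741, 0.113     ])) [0.46345237 0.37343078 0.09367436] 0.11062803059330806
bolt 62 (array([163.54545455, 243.23636364]), np.int32(55), array([0.43418577, 0.29791134, 0.073     ])) [0.43042748 0.26629988 0.2320609 ]
plat ((256.86834716796875, 172.28868103027344), (91.0908432006836, 79.26829528808594), 83.0887680053711)
[0.7631 0.1604 0.105 ]
[ 0.795  -0.0723  0.105 ]
[ 0.5262 -0.1051  0.105 ]
[0.4958 0.1221 0.105 ]
hole [ 0.54553885 -0.08051661  0.105     ] 293.2174447174447 205.990171990172
[[706 707 710 713 710 709 709 709 712 712 712 707 700]
 [709 709 712 712 709 706 708 712 712 712 712 710 701]
 [709 709 709 704 687 676 683 699 711 713 713 712 705]
 [711 709 701 668 597 558 582 655 696 711 715 712 707]
 [712 708 688 599 461 395 435 552 673 708 714 713 707]
 [712 708 685 571 412 335 357 492 659 706 715 712 708]
 [714 711 697 623 490 399 410 533 670 709 715 713 709]
 [715 712 708 683 621 553 556 639 694 714 715 712 711]
 [714 715 712 708 694 674 676 695 712 716 715 712 713]
 [714 713 715 715 715 710 709 713 718 719 715 715 712]
 [717 712 715 715 718 717 717 718 719 718 716 715 712]
 [718 715 712 715 718 718 715 712 712 711 708 706 708]
 [712 707 705 704 706 705 700 685 674 675 677 674 684]]
fit 11 (array([220.85714286, 136.71428571]), np.int32(7), array([0.74342673, 0.13220028, 0.126     ]))
```

View pics/crop.png

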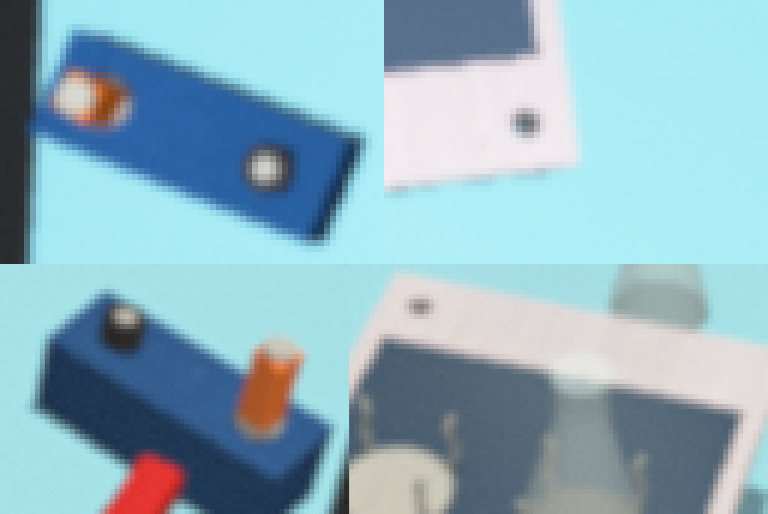

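Crops: in the top view the drift's cap is near (132,232) and its collar near (139,233), with the bolt head at (164,243). The hole at (293,206) has uneven colour inside, so I'll check those pixel values for the bench showing through.

Run:
```python
from h import *
import pickle
c=pickle.load(open('top.pkl','rb'));I=c['img'].astype(int)
print('cap',cast(c,132.3,232.2,.113),'collar',cast(c,138.7,233.5,.058))
for k in(0,2):print(I[203:210,289:299,k])
print('B-R');print((I[...,2]-I[...,0])[203:210,289:299])
s=pickle.load(open('scene.pkl','rb'));J=s['img'].astype(int)
m=J[160:175,210:225].sum(2);print(m[5:12,3:14]);w=np.clip(480-m,0,None)
v,u=np.mgrid[160:175,210:225];w=w*((u-217)**2+(v-168)**2<25)
print('hole scene',cast(s,(w*u).sum()/w.sum(),(w*v).sum()/w.sum(),.105),(w*u).sum()/w.sum(),(w*v).sum()/w.sum())
R,G,B=J[...,0],J[...,1],J[...,2]
m=(R>G+50)&(R>B+30);m[:,:378]=0;m[:185]=0;m[220:]=0;m[:,405:]=0
for v in range(190,220):
    x=np.where(m[v])[0]
    if len(x):print(v,x.min(),x.max(),R[v,x.min():x.max()+1])
```

```text
cap [0.46357859 0.38065824 0.113     ] collar [0.46246369 0.3759709  0.058     ]
[[239 239 238 232 228 231 236 240 241 241]
 [239 237 226 202 189 197 222 235 240 241]
 [239 232 202 154 130 145 187 227 239 241]
 [239 231 190 130 104 116 166 223 238 241]
 [240 234 204 151 122 134 180 226 239 241]
 [240 238 228 202 180 186 217 234 241 241]
 [241 240 238 233 226 228 235 240 241 241]]
[[237 237 235 230 226 228 234 237 238 238]
 [237 234 223 200 187 195 219 232 237 239]
 [236 230 201 156 134 147 185 225 236 238]
 [236 229 194 144 118 122 165 220 236 239]
 [237 234 214 174 142 140 179 224 237 239]
 [238 237 230 214 190 188 214 232 238 239]
 [239 238 237 233 226 226 232 238 239 239]]
B-R
[[-2 -2 -3 -2 -2 -3 -2 -3 -3 -3]
 [-2 -3 -3 -2 -2 -2 -3 -3 -3 -2]
 [-3 -2 -1  2  4  2 -2 -2 -3 -3]
 [-3 -2  4 14 14  6 -1 -3 -2 -2]
 [-3  0 10 23 20  6 -1 -2 -2 -2]
 [-2 -1  2 12 10  2 -3 -2 -3 -2]
 [-2 -2 -1  0  0 -2 -3 -2 -2 -2]]
[[659 665 664 664 661 659 655 656 665 667 667]
 [663 664 665 653 630 612 604 617 640 659 665]
 [660 664 657 623 553 504 486 519 587 639 657]
 [665 666 654 602 509 423 396 451 554 
[... 247 characters left out ...]
94 [185 183 171 178 188 192 190 200 218]
199 386 394 [174 174 176 190 207 211 194 193 205]
200 386 394 [166 169 176 198 220 228 208 191 185]
201 386 393 [166 166 171 185 205 213 200 185]
202 385 393 [158 166 168 168 171 184 188 186 178]
203 385 393 [161 166 166 167 173 176 179 180 179]
204 384 392 [144 164 167 168 168 173 177 179 179]
205 384 392 [152 165 166 167 169 175 176 179 175]
206 384 392 [156 166 166 168 172 178 180 176 171]
207 383 392 [140 161 167 168 168 173 178 180 173 158]
208 383 391 [144 162 166 167 170 174 178 179 168]
209 383 391 [148 163 167 168 171 177 179 177 165]
210 384 391 [159 166 170 173 178 181 173 157]
211 385 390 [158 165 175 178 175 170]
212 386 388 [161 169 170]
```

The bench colour shows through on the -x,+y side of the hole, so the carriage hole probably lies along (-0.73,+0.68). Next I move to the drift.

Request:
arm_command:
  xyz:
    - [25,35,0]
    - [25,35,0]
    - [25,35,0]
    - [25,35,0]
    - [25,35,0]
    - [25,35,0]
    - [25,35,0]
    - [25,35,0]
    - [3.5,48,0]
    - [3.5,48,0]
    - [3.5,48,0]
    - [3.5,48,0]
    - [3.5,48,0]
    - [3.5,48,0]
    - [3.5,48,0]
    - [3.5,48,0]
    - [3.5,48,0]
    - [3.5,48,0]
    - [3.5,48,0]
    - [3.5,48,0]
  spin: [0,0,0,0,4,4,4,4,4,4,4,4,4,4,4,0,0,0,0,0]
  jaw: 0

```text
time: 2.1
tool_pos: [0.4633, 0.3821, 0.4043]
tool_rot: [-3.141, 0.001, 1.204]
contact_force: [0.6, 0.2, 1.3]
opening: 0.0459
grip_force: 0.0
```

Request:
arm_command:
  xyz:
    - [0,0,-20]
    - [0,0,-30]
    - [0,0,-30]
    - [0,0,-25]
    - [0,0,-15]
    - [0,0,0]
  spin: [0,0,0,0,0,0]

```text
time: 2.7
tool_pos: [0.463, 0.3797, 0.2819]
tool_rot: [-3.138, 0.005, 1.204]
contact_force: [0.2, 0.2, 0.1]
opening: 0.0461
grip_force: 0.0
```

Run:
```python
from h import *
o=observe();print({k:np.round(o[k],4) for k in o})
a=read_camera('scene')['img'][130:260,300:450];b=read_camera('top')['img'][190:290,90:210]
a=cv2.resize(a,None,fx=4,fy=4)[:400];b=cv2.resize(b,(400,400)) 
cv2.imwrite('pics/app.png',cv2.resize(np.hstack([a,b]),(800,320))[:,:,::-1])
```

```text
{'time': np.float64(2.7), 'qpos': array([ 5.5890e-01,  5.9210e-01,  1.4728e+00, -1.0000e-04,  1.0826e+00,
        9.2600e-01]), 'qvel': array([-0.0001, -0.0408, -0.0499,  0.0004,  0.0317,  0.0002]), 'joint_efforts': array([-1.98000e-02, -5.26727e+01, -2.17781e+01,  6.98000e-02,
       -4.37800e-01,  2.00000e-03]), 'tool_pos': array([0.463 , 0.3797, 0.2819]), 'tool_rot': array([-3.1381,  0.0048,  1.2038]), 'contact_force': array([0.1901, 0.1635, 0.1154]), 'torque': array([-0.0461, -0.0821,  0.    ]), 'grip_force': np.float64(0.0), 'opening': np.float64(0.0461)}
```

View pics/app.png

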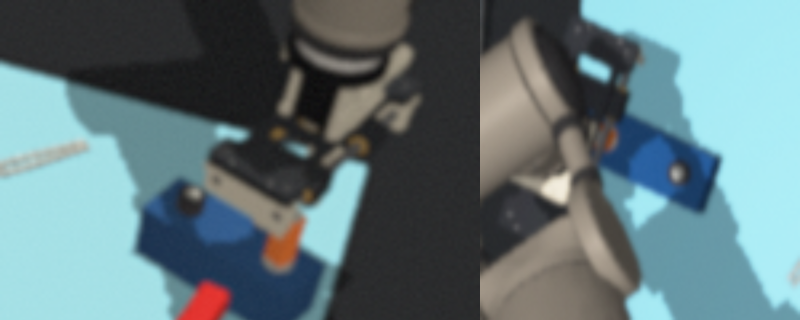

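The picture shows the fingers straddling the orange handle with no contact. Next I lower and close.

Request:
arm_command:
  xyz:
    - [0,0,-15]
    - [0,0,-15]
    - [0,0,-8]
    - [0,0,0]
    - [0,0,0]
  spin: [0,0,0,0,0]

```text
time: 3.3
tool_pos: [0.4639, 0.3802, 0.2477]
tool_rot: [3.141, -0.001, 1.204]
contact_force: [-0.5, -0.9, -0.5]
opening: 0.0458
grip_force: 0.0
```

Request:
arm_command:
  xyz:
    - [0,0,0]
    - [0,0,0]
    - [0,0,0]
    - [0,0,0]
    - [0,0,0]
    - [0,0,0]
    - [0,0,0]
  spin: [0,0,0,0,0,0,0]
  jaw: -1
  squeeze: 40

```text
time: 4.0
tool_pos: [0.4644, 0.38, 0.2472]
tool_rot: [3.14, -0.001, 1.204]
contact_force: [4.7, -1.5, 1.1]
opening: 0.02
grip_force: 39.7
```

Request:
arm_command:
  xyz:
    - [0,0,10]
    - [0,0,20]
    - [0,0,25]
    - [0,0,25]
    - [0,0,25]
    - [0,0,25]
  spin: [0,0,0,0,0,0]

```text
time: 4.6
tool_pos: [0.4629, 0.3801, 0.377]
tool_rot: [-3.139, 0.002, 1.204]
contact_force: [0.1, -0.4, -0.3]
opening: 0.02
grip_force: 39.7
```

Request:
arm_command:
  xyz:
    - [4,-25,0]
    - [8,-45,0]
    - [8,-45,0]
    - [8,-45,0]
    - [8,-45,0]
    - [8,-45,0]
    - [8,-45,0]
    - [8,-45,0]
    - [8,-45,0]
    - [8,-45,0]
    - [5,-30,0]
    - [0,0,0]
    - [0,0,0]
    - [0,0,0]
  spin: [0,-4,-4,-4,-4,-4,-2,0,0,0,0,0,0,0]

```text
time: 6.0
tool_pos: [0.5443, -0.0788, 0.3764]
tool_rot: [-3.14, 0.0, 0.821]
contact_force: [-0.3, 0.3, -1.0]
opening: 0.02
grip_force: 39.7
```

Run:
```python
from h import *
import pickle
o=observe();print({k:np.round(o[k],4) for k in ('time','tool_pos','tool_rot','contact_force')})
for n in('scene','top'):
    c=read_camera(n);pickle.dump(c,open(n+'1.pkl','wb'))
    a=c['img'][110:210,160:280] if n=='scene' else c['img'][150:250,240:360]
    cv2.imwrite('pics/hov_%s.png'%n,cv2.resize(a,(720,600),interpolation=cv2.INTER_CUBIC)[:,:,::-1])
```

```text
{'time': np.float64(6.0), 'tool_pos': array([ 0.5443, -0.0788,  0.3764]), 'tool_rot': array([-3.1399e+00,  1.0000e-04,  8.2060e-01]), 'contact_force': array([-0.323 ,  0.3387, -1.0399])}
```

View pics/hov_scene.png

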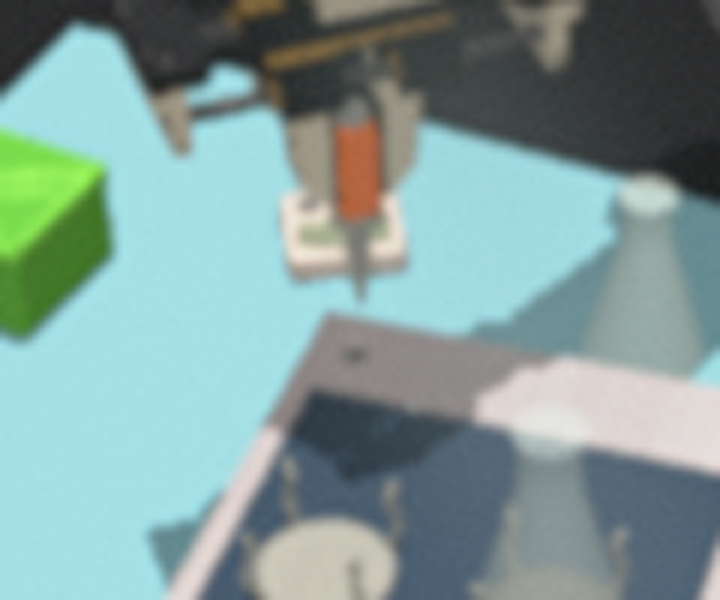

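View pics/hov_top.png

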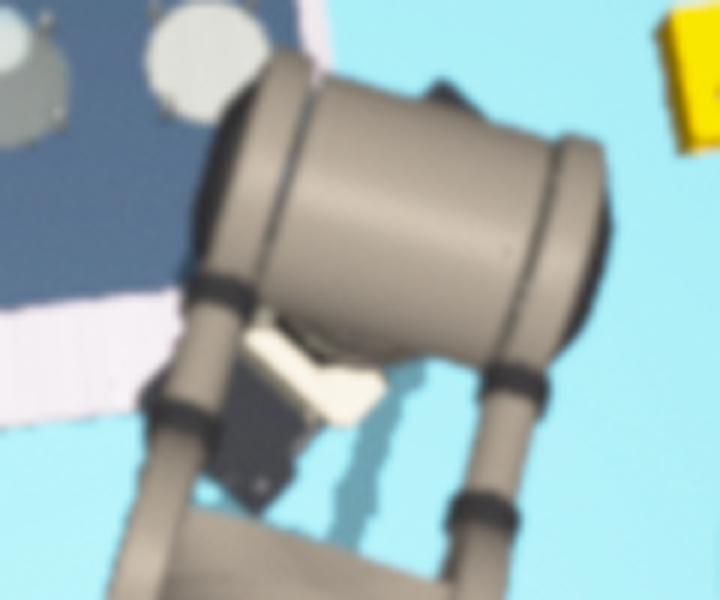

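Scene crop: the drift hangs upright with its tip at about (220,160) and the hole at about (219,169). The arm hides the hole in the top view.

Run:
```python
from h import *
import pickle
s=pickle.load(open('scene1.pkl','rb'));J=s['img'].astype(int);R,G,B=J[...,0],J[...,1],J[...,2]
tp=np.array([.5443,-.0788]);T=np.linalg.inv(s['world_from_camera'])
def proj(p):
    q=T@np.r_[p,1];return np.array([s['cx']+s['fx']*q[0]/-q[2],s['cy']-s['fy']*q[1]/-q[2]])
for z in(.134,.184,.2,.214): print('pred axis',z,proj([*tp,z]))
m=(R>G+50)&(R>B+30);m[:,:205]=0;m[:,235:]=0;m[:125]=0;m[155:]=0
for v in range(128,150):
    w=np.clip((R-B)[v,208:230]-10,0,None);x=np.arange(208,230)
    if w.sum():print(v,round((w*x).sum()/w.sum(),2),w.sum())
for v in range(146,164): 
    print(v,R[v,212:230])
print('hole');print(J.sum(2)[164:174,212:228])
w=np.clip(330-J.sum(2),0,None)
v,u=np.mgrid[:384,:512];w=w*((u-219)**2+(v-169)**2<16);uv=(w*u).sum()/w.sum(),(w*v).sum()/w.sum();print(uv,cast(s,*uv,.105))
for p in((.5455,-.0805),(.5465,-.080)):print(proj([*p,.105]))
```

```text
pred axis 0.134 [219.45328589 158.79317036]
pred axis 0.184 [218.65251937 144.50688835]
pred axis 0.2 [218.38670788 139.76460968]
pred axis 0.214 [218.15014454 135.5441402 ]
128 226.49 53
129 222.74 95
130 219.23 306
131 218.58 611
132 218.58 840
133 218.71 879
134 218.7 871
135 218.67 862
136 218.75 859
137 218.8 843
138 218.79 828
139 218.84 813
140 218.84 800
141 218.96 787
142 219.11 773
143 219.01 799
144 218.72 800
145 218.09 679
146 216.98 403
147 214.99 203
148 215.06 177
149 216.14 198
146 [225 223 195 157 142 149 155 155 147 138 136 147 183 219 213 184 164 160]
147 [204 199 179 154 139 133 135 131 128 129 134 149 184 220 223 192 164 161]
148 [180 177 170 160 149 137 126 120 121 130 146 160 187 223 226 195 166 160]
149 [168 169 169 168 162 147 126 122 121 140 165 178 199 225 227 196 165 159]
150 [183 181 182 185 179 157 131 119 127 160 196 214 224 231 228 197 166 161]
151 [220 218 217 217 205 179 140 122 131 169 213 231 231 229 222 189 166 161]
152 [233 231 229 228 219 189 147 125 128 161 196 213 212 208 194 172 159 159]
153 [218 214 209 206 196 176 144 126 126 146 169 178 1
[... 912 characters left out ...]
9 421 419 420 414 423 433 441]
 [469 419 409 412 411 413 421 428 419 414 420 414 414 411 419 416]
 [437 409 408 414 403 403 404 399 402 405 414 411 412 417 414 413]
 [419 411 412 416 392 371 348 341 356 386 407 410 414 420 417 419]
 [407 415 413 410 393 360 332 313 346 384 410 416 417 417 419 412]
 [409 412 413 406 405 385 364 366 384 393 415 413 413 414 418 414]
 [404 409 410 413 415 405 402 402 411 408 415 413 415 416 407 413]
 [410 410 408 406 413 416 418 407 407 413 409 416 413 409 414 411]
 [390 395 399 403 408 413 415 409 413 415 411 414 411 412 409 411]]
(np.float64(219.0), np.float64(169.0)) [ 0.55392736 -0.07663431  0.105     ]
[219.16197486 166.8158127 ]
[219.15593943 167.07786105]
```

The drift sits about 2 mm along tool +x in the grip. I shift to bias it toward the felt side, then descend gently.

Request:
arm_command:
  xyz:
    - [-2.2,-0.9,0]
    - [0,0,-10]
    - [0,0,-10]
    - [0,0,-5]
    - [0,0,0]
    - [0,0,0]
  spin: [0,0,0,0,0,0]

```text
time: 6.7
tool_pos: [0.5425, -0.0809, 0.3515]
tool_rot: [-3.141, 0.0, 0.82]
contact_force: [0.5, -0.5, -2.0]
opening: 0.0202
grip_force: 39.7
```

Request:
arm_command:
  xyz:
    - [0,0,-1]
    - [0,0,-1]
    - [0,0,-1]
    - [0,0,-1]
    - [0,0,-1]
    - [0,0,-0.5]
    - [0,0,0]
    - [0,0,0]
  spin: [0,0,0,0,0,0,0,0]

```text
time: 7.5
tool_pos: [0.5424, -0.0808, 0.3462]
tool_rot: [3.142, 0.0, 0.82]
contact_force: [-0.3, 0.4, -1.6]
opening: 0.0197
grip_force: 39.7
```

Request:
arm_command:
  xyz:
    - [0,0,-0.8]
    - [0,0,-0.8]
    - [0,0,-0.8]
    - [0,0,0]
  spin: [0,0,0,0]

```text
time: 7.9
tool_pos: [0.5424, -0.0808, 0.3437]
tool_rot: [-3.141, 0.0, 0.82]
contact_force: [0.2, 0.0, -1.5]
opening: 0.0201
grip_force: 39.7
```

Request:
arm_command:
  xyz:
    - [0,0,-0.7]
    - [0,0,-0.7]
    - [0,0,0]
  spin: [0,0,0]

```text
time: 8.2
tool_pos: [0.5424, -0.0808, 0.3423]
tool_rot: [-3.142, 0.0, 0.82]
contact_force: [-1.3, 0.1, -1.5]
opening: 0.0197
grip_force: 39.7
```

Request:
arm_command:
  xyz:
    - [0,0,-0.7]
    - [0,0,-0.7]
    - [0,0,0]
  spin: [0,0,0]

```text
time: 8.5
tool_pos: [0.5424, -0.0808, 0.3409]
tool_rot: [-3.141, 0.0, 0.82]
contact_force: [-0.8, -0.4, -1.0]
opening: 0.0196
grip_force: 39.7
```

Request:
arm_command:
  xyz:
    - [0,0,-0.7]
    - [0,0,-0.5]
    - [0,0,0]
  spin: [0,0,0]

```text
time: 8.8
tool_pos: [0.5424, -0.0808, 0.3397]
tool_rot: [-3.142, 0.0, 0.82]
contact_force: [-0.4, 0.1, -1.4]
opening: 0.0198
grip_force: 39.7
```

Request:
arm_command:
  xyz:
    - [0,0,-0.7]
    - [0,0,-0.5]
    - [0,0,0]
  spin: [0,0,0]

```text
time: 9.1
tool_pos: [0.5424, -0.0808, 0.3385]
tool_rot: [-3.142, 0.0, 0.82]
contact_force: [-0.3, 0.4, -0.8]
opening: 0.0199
grip_force: 39.7
```

Request:
arm_command:
  xyz:
    - [0,0,-0.7]
    - [0,0,-0.5]
    - [0,0,0]
  spin: [0,0,0]

```text
time: 9.4
tool_pos: [0.5424, -0.0808, 0.3373]
tool_rot: [-3.141, 0.0, 0.82]
contact_force: [-0.4, 0.0, -1.7]
opening: 0.0197
grip_force: 39.7
```

Request:
arm_command:
  xyz:
    - [0,0,-1]
    - [0,0,-1]
    - [0,0,-1]
    - [0,0,0]
  spin: [0,0,0,0]

```text
time: 9.8
tool_pos: [0.5424, -0.0808, 0.3343]
tool_rot: [-3.141, 0.0, 0.82]
contact_force: [0.3, -0.1, -1.9]
opening: 0.0198
grip_force: 39.7
```

Request:
arm_command:
  xyz:
    - [0,0,-1]
    - [0,0,-1]
    - [0,0,-1]
    - [0,0,0]
  spin: [0,0,0,0]

```text
time: 10.2
tool_pos: [0.5424, -0.0808, 0.3313]
tool_rot: [-3.141, 0.0, 0.82]
contact_force: [-0.5, 0.9, -1.5]
opening: 0.0199
grip_force: 39.7
```

Request:
arm_command:
  xyz:
    - [0,0,-1]
    - [0,0,-1]
    - [0,0,-1]
    - [0,0,0]
  spin: [0,0,0,0]

```text
time: 10.6
tool_pos: [0.5425, -0.0807, 0.3287]
tool_rot: [3.141, -0.0, 0.82]
contact_force: [-0.7, 1.6, 2.3]
opening: 0.0201
grip_force: 39.7
```

Request:
arm_command:
  xyz:
    - [-0.4,0.4,0]
    - [0,0,0]
  spin: [0,0]

```text
time: 10.8
tool_pos: [0.5422, -0.0805, 0.3287]
tool_rot: [3.14, -0.0, 0.82]
contact_force: [-0.6, -0.1, 3.1]
opening: 0.0201
grip_force: 39.7
```

Request:
arm_command:
  xyz:
    - [-0.4,0.4,0]
    - [0,0,0]
  spin: [0,0]

```text
time: 11.0
tool_pos: [0.542, -0.0803, 0.3287]
tool_rot: [3.14, -0.001, 0.82]
contact_force: [2.5, -0.5, 0.7]
opening: 0.0196
grip_force: 39.7
```

Request:
arm_command:
  xyz:
    - [-0.4,0.4,0]
    - [0,0,0]
  spin: [0,0]

```text
time: 11.2
tool_pos: [0.5418, -0.08, 0.3288]
tool_rot: [3.139, -0.001, 0.82]
contact_force: [5.6, -2.8, -0.4]
opening: 0.0199
grip_force: 39.7
```

Request:
arm_command:
  xyz:
    - [-0.3,0.3,-0.5]
    - [-0.3,0.3,-0.5]
    - [0,0,0]
  spin: [0,0,0]

```text
time: 11.5
tool_pos: [0.5414, -0.0797, 0.3285]
tool_rot: [3.137, -0.001, 0.82]
contact_force: [4.8, -3.4, 4.0]
opening: 0.0202
grip_force: 39.7
```

Request:
arm_command:
  xyz:
    - [-0.2,0.2,-1]
    - [-0.2,0.2,-1]
    - [0,0,0]
  spin: [0,0,0]

```text
time: 11.8
tool_pos: [0.5412, -0.0794, 0.327]
tool_rot: [3.136, -0.002, 0.82]
contact_force: [5.3, -3.8, 6.4]
opening: 0.0196
grip_force: 39.7
```

Request:
arm_command:
  xyz:
    - [-0.2,0.2,-1]
    - [-0.2,0.2,-1]
    - [0,0,0]
  spin: [0,0,0]

```text
time: 12.1
tool_pos: [0.5409, -0.079, 0.3251]
tool_rot: [3.135, -0.002, 0.82]
contact_force: [4.6, -4.5, 6.4]
opening: 0.0197
grip_force: 39.7
```

Request:
arm_command:
  xyz:
    - [-0.15,0.15,-1]
    - [-0.15,0.15,-1]
    - [0,0,0]
  spin: [0,0,0]

```text
time: 12.4
tool_pos: [0.5406, -0.0788, 0.3231]
tool_rot: [3.135, -0.002, 0.82]
contact_force: [5.1, -4.1, 5.0]
opening: 0.0195
grip_force: 39.7
```

Request:
arm_command:
  xyz:
    - [-0.15,0.15,-1]
    - [-0.15,0.15,-1]
    - [0,0,0]
  spin: [0,0,0]

```text
time: 12.7
tool_pos: [0.5404, -0.0785, 0.3211]
tool_rot: [3.135, -0.002, 0.82]
contact_force: [5.6, -5.0, 5.5]
opening: 0.02
grip_force: 39.7
```

Request:
arm_command:
  xyz:
    - [-0.15,0.15,-1]
    - [-0.15,0.15,-1]
    - [0,0,0]
  spin: [0,0,0]

```text
time: 13.0
tool_pos: [0.5402, -0.0783, 0.3191]
tool_rot: [3.135, -0.002, 0.82]
contact_force: [6.1, -5.0, 5.1]
opening: 0.0194
grip_force: 39.7
```

Request:
arm_command:
  xyz:
    - [-0.05,0.05,-1]
    - [-0.05,0.05,-1]
    - [-0.05,0.05,-1]
    - [0,0,0]
  spin: [0,0,0,0]

```text
time: 13.4
tool_pos: [0.54, -0.0781, 0.3161]
tool_rot: [3.135, -0.002, 0.82]
contact_force: [5.6, -5.6, 4.6]
opening: 0.02
grip_force: 39.7
```

Request:
arm_command:
  xyz:
    - [0,0,-1]
    - [0,0,-1]
    - [0,0,0]
  spin: [0,0,0]

```text
time: 13.7
tool_pos: [0.5399, -0.0781, 0.314]
tool_rot: [3.135, -0.002, 0.82]
contact_force: [5.9, -4.6, 5.3]
opening: 0.0198
grip_force: 39.7
```

Request:
arm_command:
  xyz:
    - [0,0,-1]
    - [0,0,-1]
    - [0,0,0]
  spin: [0,0,0]

```text
time: 14.0
tool_pos: [0.5399, -0.078, 0.3121]
tool_rot: [3.135, -0.002, 0.82]
contact_force: [3.8, -4.1, 6.5]
opening: 0.0201
grip_force: 39.7
```

Request:
arm_command:
  xyz:
    - [-0.15,0.15,-1]
    - [-0.15,0.15,-1]
    - [0,0,0]
  spin: [0,0,0]

```text
time: 14.3
tool_pos: [0.5396, -0.0777, 0.3099]
tool_rot: [3.135, -0.002, 0.82]
contact_force: [6.4, -4.1, 4.7]
opening: 0.0202
grip_force: 39.7
```

Request:
arm_command:
  xyz:
    - [-0.1,0.1,-1]
    - [-0.1,0.1,-1]
    - [0,0,0]
  spin: [0,0,0]

```text
time: 14.6
tool_pos: [0.5394, -0.0776, 0.3078]
tool_rot: [3.136, -0.002, 0.82]
contact_force: [6.4, -4.2, 4.1]
opening: 0.0197
grip_force: 39.7
```

Request:
arm_command:
  xyz:
    - [-0.05,0.05,-1]
    - [-0.05,0.05,-1]
    - [0,0,0]
  spin: [0,0,0]

```text
time: 14.9
tool_pos: [0.5393, -0.0774, 0.3057]
tool_rot: [3.136, -0.002, 0.82]
contact_force: [5.2, -3.8, 3.9]
opening: 0.0201
grip_force: 39.7
```

Request:
arm_command:
  xyz:
    - [-0.05,0.05,-1]
    - [-0.05,0.05,-1]
    - [0,0,0]
  spin: [0,0,0]

```text
time: 15.2
tool_pos: [0.5392, -0.0773, 0.3037]
tool_rot: [3.136, -0.002, 0.82]
contact_force: [6.3, -4.7, 3.1]
opening: 0.0201
grip_force: 39.7
```

Going well. The collar is about 6.5 mm above the platform.

Request:
arm_command:
  xyz:
    - [-0.05,0.05,-1]
    - [0,0,-1]
    - [0,0,0]
  spin: [0,0,0]

```text
time: 15.5
tool_pos: [0.5392, -0.0773, 0.3017]
tool_rot: [3.136, -0.002, 0.82]
contact_force: [6.1, -5.0, 3.9]
opening: 0.0197
grip_force: 39.7
```

Request:
arm_command:
  xyz:
    - [0,0,-1]
    - [0,0,-1]
    - [0,0,0]
  spin: [0,0,0]

```text
time: 15.8
tool_pos: [0.5392, -0.0773, 0.2997]
tool_rot: [3.136, -0.002, 0.82]
contact_force: [6.7, -4.7, 3.5]
opening: 0.02
grip_force: 39.7
```

Request:
arm_command:
  xyz:
    - [0,0,-0.8]
    - [0,0,-0.6]
    - [0,0,0]
  spin: [0,0,0]

```text
time: 16.1
tool_pos: [0.5392, -0.0773, 0.2983]
tool_rot: [3.136, -0.002, 0.82]
contact_force: [5.5, -4.1, 3.3]
opening: 0.02
grip_force: 39.7
```

Request:
arm_command:
  xyz:
    - [0,0,-0.6]
    - [0,0,-0.4]
    - [0,0,0]
    - [0,0,0]
  spin: [0,0,0,0]

```text
time: 16.5
tool_pos: [0.5392, -0.0773, 0.2974]
tool_rot: [3.136, -0.002, 0.82]
contact_force: [6.3, -4.3, 3.7]
opening: 0.0199
grip_force: 39.7
```

Request:
arm_command:
  xyz:
    - [0,0,-0.5]
    - [0,0,-0.3]
    - [0,0,0]
    - [0,0,0]
  spin: [0,0,0,0]

```text
time: 16.9
tool_pos: [0.5392, -0.0773, 0.2971]
tool_rot: [3.135, -0.002, 0.82]
contact_force: [5.8, -4.1, 8.3]
opening: 0.0199
grip_force: 39.7
```

Run:
```python
from h import *
c=read_camera('scene');cv2.imwrite('pics/seat.png',cv2.resize(c['img'][110:210,160:280],(600,500),interpolation=cv2.INTER_CUBIC)[:,:,::-1])
```

View pics/seat.png

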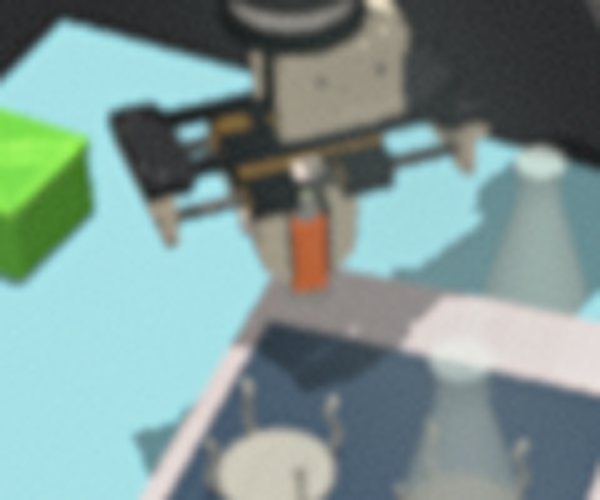

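The picture shows the collar seated on the platform. I unload the side force, then lift out.

Request:
arm_command:
  xyz:
    - [0.3,-0.3,0.3]
    - [0.3,-0.2,0.3]
    - [0,0,0]
  spin: [0,0,0]

```text
time: 17.25
tool_pos: [0.5395, -0.0775, 0.2971]
tool_rot: [3.137, -0.002, 0.82]
contact_force: [4.6, -2.7, 4.7]
opening: 0.0196
grip_force: 39.7
```

Request:
arm_command:
  xyz:
    - [0,0,1]
    - [0,0,2]
    - [0,0,3]
    - [0,0,4]
    - [0,0,0]
  spin: [0,0,0,0,0]

```text
time: 17.75
tool_pos: [0.5393, -0.0774, 0.3059]
tool_rot: [3.139, -0.001, 0.82]
contact_force: [5.2, -3.4, -1.3]
opening: 0.0201
grip_force: 39.7
```

Request:
arm_command:
  xyz:
    - [0.4,-0.3,0]
    - [0.3,-0.2,0]
    - [0,0,0]
  spin: [0,0,0]

```text
time: 18.05
tool_pos: [0.5396, -0.0776, 0.3059]
tool_rot: [3.141, -0.0, 0.82]
contact_force: [5.1, -0.9, -1.0]
opening: 0.0204
grip_force: 39.7
```

Request:
arm_command:
  xyz:
    - [0,0,2]
    - [0,0,4]
    - [0,0,6]
    - [0,0,10]
    - [0,0,10]
    - [0,0,10]
    - [0,0,10]
    - [0,0,10]
    - [0,0,8]
    - [0,0,0]
    - [0,0,0]
  spin: [0,0,0,0,0,0,0,0,0,0,0]

```text
time: 19.15
tool_pos: [0.5393, -0.0774, 0.3758]
tool_rot: [-3.142, 0.0, 0.82]
contact_force: [-0.5, -0.1, -1.3]
opening: 0.02
grip_force: 39.7
```

Request:
arm_command:
  xyz:
    - [-3.8,27,0]
    - [-7,45,0]
    - [-7,45,0]
    - [-7,45,0]
    - [-7,45,0]
    - [-7,45,0]
    - [-7,45,0]
    - [-7,45,0]
    - [-7,45,0]
    - [-7,45,0]
    - [-7,25,0]
    - [0,0,0]
    - [0,0,0]
    - [0,0,0]
  spin: [0,4,4,4,4,4,2,0,0,0,0,0,0,0]

```text
time: 20.55
tool_pos: [0.4659, 0.3787, 0.3754]
tool_rot: [-3.141, 0.001, 1.203]
contact_force: [-0.6, -0.5, -0.5]
opening: 0.02
grip_force: 39.7
```

Run:
```python
from h import *
o=observe();print({k:np.round(o[k],4) for k in ('time','tool_pos','tool_rot','contact_force')})
c=read_camera('scene');a=c['img'][120:240,330:450]
cv2.imwrite('pics/back.png',cv2.resize(a,(600,600),interpolation=cv2.INTER_CUBIC)[:,:,::-1])
```

```text
{'time': np.float64(20.55), 'tool_pos': array([0.4659, 0.3787, 0.3754]), 'tool_rot': array([-3.1413e+00,  1.1000e-03,  1.2029e+00]), 'contact_force': array([-0.5678, -0.5241, -0.5254])}
```

View pics/back.png

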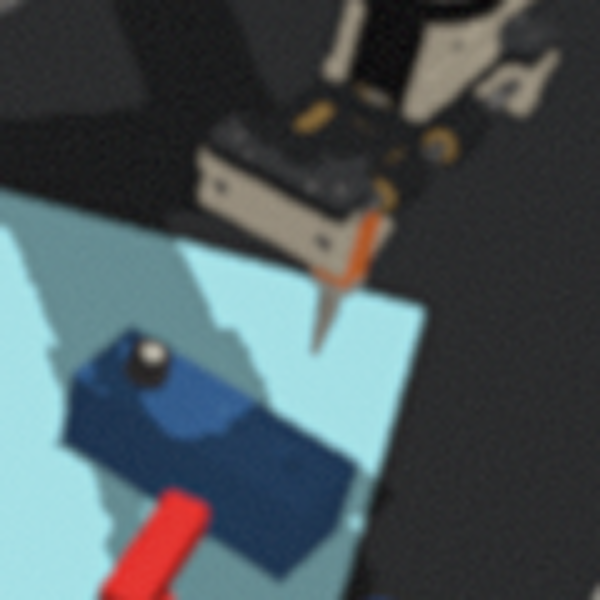

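The drift hangs upright over its end of the holder, with the bolt at the other end. I lower it in.

Request:
arm_command:
  xyz:
    - [-0.3,0.9,-15]
    - [0,0,-25]
    - [0,0,-20]
    - [0,0,-10]
    - [0,0,-5]
    - [0,0,-3]
    - [0,0,-2]
    - [0,0,0]
  spin: [0,0,0,0,0,0,0,0]

```text
time: 21.4
tool_pos: [0.4654, 0.3805, 0.2964]
tool_rot: [3.141, -0.001, 1.204]
contact_force: [-0.1, 0.5, -1.5]
opening: 0.0199
grip_force: 39.7
```

Request:
arm_command:
  xyz:
    - [0,0,-2]
    - [0,0,-2]
    - [0,0,-2]
    - [0,0,-2]
    - [0,0,0]
  spin: [0,0,0,0,0]

```text
time: 21.9
tool_pos: [0.4652, 0.3804, 0.2874]
tool_rot: [-3.141, 0.001, 1.204]
contact_force: [-0.5, 0.2, -0.6]
opening: 0.0198
grip_force: 39.7
```

Request:
arm_command:
  xyz:
    - [0,0,-3]
    - [0,0,-3]
    - [0,0,-3]
    - [0,0,-3]
    - [0,0,-3]
    - [0,0,0]
  spin: [0,0,0,0,0,0]

```text
time: 22.5
tool_pos: [0.4651, 0.3804, 0.2722]
tool_rot: [-3.141, 0.001, 1.204]
contact_force: [-0.7, -0.4, -1.7]
opening: 0.0197
grip_force: 39.7
```

Request:
arm_command:
  xyz:
    - [0,0,-3]
    - [0,0,-3]
    - [0,0,-3]
    - [0,0,-3]
    - [0,0,0]
  spin: [0,0,0,0,0]

```text
time: 23.0
tool_pos: [0.4652, 0.3804, 0.2603]
tool_rot: [-3.141, 0.001, 1.204]
contact_force: [0.1, -0.3, -1.8]
opening: 0.0199
grip_force: 39.7
```

Request:
arm_command:
  xyz:
    - [0,0,-3]
    - [0,0,-3]
    - [0,0,-3]
    - [0,0,-1.5]
    - [0,0,0]
  spin: [0,0,0,0,0]

```text
time: 23.5
tool_pos: [0.4653, 0.3804, 0.25]
tool_rot: [-3.142, 0.0, 1.204]
contact_force: [1.2, -1.4, -1.4]
opening: 0.0199
grip_force: 39.7
```

Request:
arm_command:
  xyz:
    - [0,0,-1.5]
    - [0,0,-1]
    - [0,0,0]
  spin: [0,0,0]

```text
time: 23.8
tool_pos: [0.4653, 0.3805, 0.2478]
tool_rot: [3.141, -0.0, 1.204]
contact_force: [1.2, -0.7, -2.3]
opening: 0.0201
grip_force: 39.7
```

Request:
arm_command:
  xyz:
    - [0,0,-0.4]
    - [0,0,0]
  spin: [0,0]

```text
time: 24.0
tool_pos: [0.4653, 0.3804, 0.2475]
tool_rot: [3.141, -0.0, 1.204]
contact_force: [0.7, -1.8, -0.7]
opening: 0.0195
grip_force: 39.7
```

Request:
arm_command:
  xyz:
    - [0,0,0]
    - [0,0,0]
    - [0,0,0]
    - [0,0,0]
  spin: [0,0,0,0]
  jaw: 0

```text
time: 24.4
tool_pos: [0.4652, 0.3805, 0.2475]
tool_rot: [-3.142, -0.0, 1.204]
contact_force: [-0.3, -0.3, -0.2]
opening: 0.0446
grip_force: 0.0
```

Request:
arm_command:
  xyz:
    - [0,0,15]
    - [0,0,25]
    - [0,0,20]
    - [-8,-21,0]
    - [-16,-42,0]
    - [-8,-21,0]
    - [0,0,0]
    - [0,0,0]
  spin: [0,0,0,0,0,0,0,0]

```text
time: 25.2
tool_pos: [0.4335, 0.2965, 0.3079]
tool_rot: [3.141, -0.001, 1.203]
contact_force: [0.2, 0.0, -0.1]
opening: 0.046
grip_force: 0.0
```

Run:
```python
from h import *
o=observe();print({k:np.round(o[k],4) for k in ('time','tool_pos','tool_rot','contact_force')})
c=read_camera('scene');a=c['img'][140:240,330:450]
d=read_camera('top');b=d['img'][200:280,110:206]
cv2.imwrite('pics/bolt.png',np.hstack([cv2.resize(a,(400,333),interpolation=2),cv2.resize(b,(400,333),interpolation=2)])[:,:,::-1])
```

```text
{'time': np.float64(25.2), 'tool_pos': array([0.4335, 0.2965, 0.3079]), 'tool_rot': array([ 3.1408e+00, -1.1000e-03,  1.2028e+00]), 'contact_force': array([ 0.2105,  0.0136, -0.0579])}
```

View pics/bolt.png

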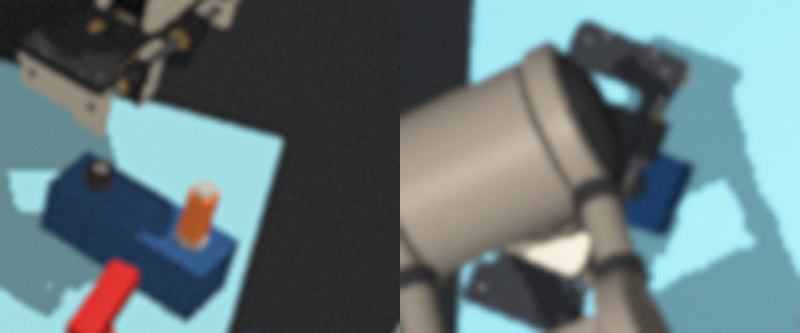

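The drift stands upright in the holder with its collar down, and the gripper is above the bolt. I descend and grip.

Request:
arm_command:
  xyz:
    - [0,0,-20]
    - [0,0,-25]
    - [0,0,-15]
    - [0,0,-7]
    - [0,0,-4]
    - [0,0,0]
    - [0,0,0]
  spin: [0,0,0,0,0,0,0]

```text
time: 26.0
tool_pos: [0.4335, 0.2968, 0.2371]
tool_rot: [3.141, -0.001, 1.204]
contact_force: [0.9, -0.1, 1.0]
opening: 0.0459
grip_force: 0.0
```

Request:
arm_command:
  xyz:
    - [0,0,0]
    - [0,0,0]
    - [0,0,0]
    - [0,0,0]
    - [0,0,0]
    - [0,0,0]
  spin: [0,0,0,0,0,0]
  jaw: -1
  squeeze: 35

```text
time: 26.6
tool_pos: [0.4334, 0.2965, 0.2368]
tool_rot: [3.141, -0.0, 1.204]
contact_force: [-0.6, -1.4, 4.5]
opening: 0.0226
grip_force: 35.0
```

Request:
arm_command:
  xyz:
    - [0,0,5]
    - [0,0,15]
    - [0,0,25]
    - [0,0,25]
    - [0,0,20]
    - [0,0,0]
    - [0,0,0]
  spin: [0,0,0,0,0,0,0]

```text
time: 27.3
tool_pos: [0.433, 0.2964, 0.3262]
tool_rot: [-3.142, 0.0, 1.204]
contact_force: [-0.6, -0.4, -0.8]
opening: 0.0229
grip_force: 35.0
```

Run:
```python
from h import *
c=read_camera('scene');a=c['img'][110:230,300:444]
cv2.imwrite('pics/lift.png',cv2.resize(a,(720,600),interpolation=2)[:,:,::-1])
```

```text
(no output)
```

View pics/lift.png

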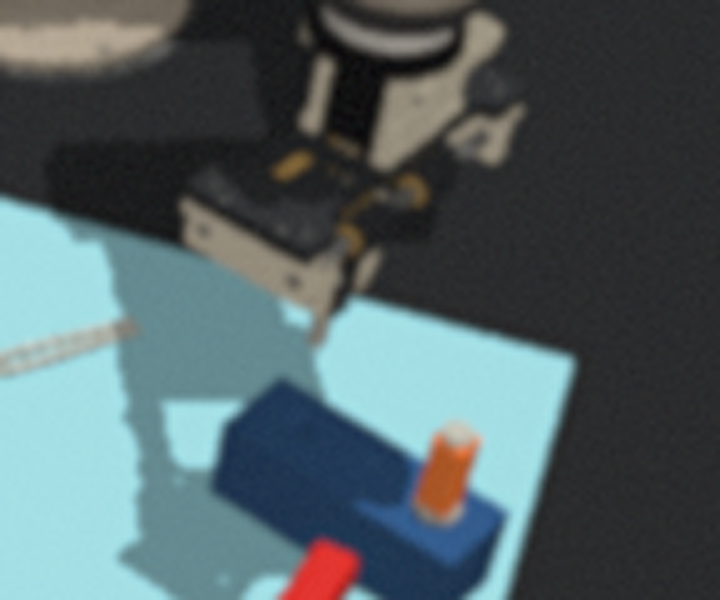

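The bolt is in the grip, its shank visible below the fingers, and the drift still stands in the holder. Next I move to the hole.

Request:
arm_command:
  xyz:
    - [0,0,20]
    - [6,-22,0]
    - [13,-45,0]
    - [13,-45,0]
    - [13,-45,0]
    - [13,-45,0]
    - [13,-45,0]
    - [13,-45,0]
    - [13,-45,0]
    - [10,-37.5,0]
    - [0,0,0]
    - [0,0,0]
    - [0,0,0]
  spin: [0,0,-4,-4,-4,-4,-4,-2,0,0,0,0,0]

```text
time: 28.65
tool_pos: [0.5399, -0.0771, 0.3454]
tool_rot: [-3.139, 0.001, 0.82]
contact_force: [-0.8, -0.2, -0.5]
opening: 0.023
grip_force: 35.0
```

Run:
```python
from h import *
o=observe();tp=o['tool_pos'];print({k:np.round(o[k],4) for k in ('time','tool_pos','tool_rot','contact_force')})
s=read_camera('scene');T=np.linalg.inv(s['world_from_camera'])
def proj(p):
    q=T@np.r_[p,1];return np.round([s['cx']+s['fx']*q[0]/-q[2],s['cy']-s['fy']*q[1]/-q[2]],2)
for h in(.1818,.1968,.2118):print(h,proj([tp[0],tp[1],tp[2]-h]),proj([tp[0]+.0015,tp[1]+.0016,tp[2]-h]))
print('hole at',proj([.5415,-.0764,.105]))
g=s['img'].astype(int).sum(2)
for v in range(136,174):print(v,g[v,206:232])
```

```text
{'time': np.float64(28.65), 'tool_pos': array([ 0.5399, -0.0771,  0.3454]), 'tool_rot': array([-3.1394e+00,  8.0000e-04,  8.2040e-01]), 'contact_force': array([-0.7588, -0.2136, -0.5439])}
0.1818 [220.28 149.65] [220.55 150.12]
0.1968 [220.5  153.92] [220.77 154.39]
0.2118 [220.73 158.12] [221.   158.59]
hole at [221.12 166.37]
136 [335 292 226 162 128 142 145 149 147 158 163 216 356 516 605 606 523 361
 239 280 381 435 444 430 445 489]
137 [474 392 272 171 125 153 169 177 198 217 264 332 436 545 604 606 526 368
 224 252 373 432 445 437 446 498]
138 [580 490 349 212 176 205 240 281 292 325 381 462 532 595 611 612 549 396
 236 241 366 436 445 442 451 496]
139 [621 561 426 297 286 327 355 377 390 394 428 516 585 610 612 619 577 429
 247 248 363 429 444 437 451 494]
140 [618 590 486 378 367 407 433 434 434 415 422 518 596 621 622 624 583 437
 255 243 365 429 447 439 449 497]
141 [622 607 521 422 410 433 446 452 444 421 417 531 636 653 619 598 554 415
 238 236 367 430 443 441 456 499]
142 [628 634 569 464 420 432 445 443 447 419 408 511 626 641 579 521 471 345
 220 240 360 426 447 444 45
[... 2747 characters left out ...]

 404 414 424 416 417 420 418 414]
168 [617 617 617 622 614 594 528 456 413 408 415 416 402 373 338 320 332 371
 407 416 417 417 424 419 420 416]
169 [619 618 621 616 613 554 481 419 413 414 412 412 403 384 360 350 360 390
 411 413 421 422 418 414 414 415]
170 [619 619 620 619 595 518 443 408 411 412 411 413 413 408 400 402 403 405
 411 415 413 412 410 418 415 414]
171 [618 620 620 613 550 473 418 405 416 412 417 414 412 415 418 410 416 413
 412 418 415 420 411 412 415 422]
172 [617 623 615 576 508 441 406 404 400 399 408 413 415 414 415 419 411 408
 418 413 417 416 416 409 413 412]
173 [622 618 594 530 459 417 396 370 360 366 384 392 401 408 408 408 406 411
 412 416 420 416 413 408 417 419]
```

The bolt tip lines up with the hole to about 1 mm in the scene view. I make a small correction and descend.

Request:
arm_command:
  xyz:
    - [0.2,-0.8,-8]
    - [0,0,-9]
    - [0,0,-6]
    - [0,0,-2]
    - [0,0,-1]
    - [0,0,0]
  spin: [0,0,0,0,0,0]

```text
time: 29.3
tool_pos: [0.5405, -0.0788, 0.3204]
tool_rot: [3.141, -0.0, 0.82]
contact_force: [-0.3, -0.5, -0.2]
opening: 0.0229
grip_force: 35.0
```

Request:
arm_command:
  xyz:
    - [0,0,-0.8]
    - [0,0,-0.8]
    - [0,0,-0.8]
    - [0,0,0]
  spin: [0,0,0,0]

```text
time: 29.7
tool_pos: [0.5404, -0.0789, 0.318]
tool_rot: [3.142, 0.0, 0.82]
contact_force: [-0.3, 0.1, 0.3]
opening: 0.0228
grip_force: 35.0
```

Request:
arm_command:
  xyz:
    - [0,0,-0.8]
    - [0,0,-0.8]
    - [0,0,0]
  spin: [0,0,0]

```text
time: 30.0
tool_pos: [0.5404, -0.0788, 0.3163]
tool_rot: [-3.141, 0.0, 0.82]
contact_force: [-0.7, -0.1, -0.8]
opening: 0.0227
grip_force: 35.0
```

Request:
arm_command:
  xyz:
    - [-0.2,0.4,-0.8]
    - [0,0,-0.8]
    - [0,0,0]
  spin: [0,0,0]

```text
time: 30.3
tool_pos: [0.5402, -0.0784, 0.3147]
tool_rot: [-3.141, 0.0, 0.82]
contact_force: [-0.5, -0.1, -0.3]
opening: 0.0231
grip_force: 35.0
```

Request:
arm_command:
  xyz:
    - [0,0,-0.7]
    - [0,0,-0.7]
    - [0,0,0]
  spin: [0,0,0]

```text
time: 30.6
tool_pos: [0.5402, -0.0784, 0.3133]
tool_rot: [-3.142, 0.0, 0.82]
contact_force: [0.9, 0.4, -1.0]
opening: 0.0229
grip_force: 35.0
```

Request:
arm_command:
  xyz:
    - [0,0,-0.7]
    - [0,0,-0.7]
    - [0,0,0]
  spin: [0,0,0]

```text
time: 30.9
tool_pos: [0.5403, -0.0784, 0.312]
tool_rot: [3.141, -0.0, 0.82]
contact_force: [0.1, 0.3, -0.1]
opening: 0.0229
grip_force: 35.0
```

Request:
arm_command:
  xyz:
    - [0,0,-0.7]
    - [0,0,-0.7]
    - [0,0,0]
  spin: [0,0,0]

```text
time: 31.2
tool_pos: [0.5403, -0.0784, 0.3106]
tool_rot: [3.141, -0.0, 0.82]
contact_force: [0.7, 0.3, -0.3]
opening: 0.023
grip_force: 35.0
```

Request:
arm_command:
  xyz:
    - [0,0,-0.7]
    - [0,0,-0.7]
    - [0,0,0]
  spin: [0,0,0]

```text
time: 31.5
tool_pos: [0.5403, -0.0784, 0.3092]
tool_rot: [3.141, -0.0, 0.82]
contact_force: [0.8, 1.1, -1.4]
opening: 0.0231
grip_force: 35.0
```

Request:
arm_command:
  xyz:
    - [0,0,-0.8]
    - [0,0,-0.8]
    - [0,0,0]
  spin: [0,0,0]

```text
time: 31.8
tool_pos: [0.5403, -0.0784, 0.3075]
tool_rot: [3.142, -0.0, 0.82]
contact_force: [1.5, 0.6, -0.8]
opening: 0.0228
grip_force: 35.0
```

Request:
arm_command:
  xyz:
    - [0,0,-0.8]
    - [0,0,-0.8]
    - [0,0,0]
  spin: [0,0,0]

```text
time: 32.1
tool_pos: [0.5402, -0.0784, 0.3059]
tool_rot: [3.142, 0.0, 0.82]
contact_force: [0.2, 1.3, -0.1]
opening: 0.0231
grip_force: 35.0
```

Request:
arm_command:
  xyz:
    - [0,0,-0.8]
    - [0,0,-0.8]
    - [0,0,0]
  spin: [0,0,0]

```text
time: 32.4
tool_pos: [0.5402, -0.0784, 0.3043]
tool_rot: [-3.142, 0.0, 0.82]
contact_force: [-0.1, 1.0, 0.2]
opening: 0.0231
grip_force: 35.0
```

Request:
arm_command:
  xyz:
    - [0,0,-1]
    - [0,0,-1]
    - [0,0,-1]
    - [0,0,0]
  spin: [0,0,0,0]

```text
time: 32.8
tool_pos: [0.5402, -0.0784, 0.3013]
tool_rot: [-3.142, 0.0, 0.82]
contact_force: [1.5, 0.5, -0.9]
opening: 0.0228
grip_force: 35.0
```

Request:
arm_command:
  xyz:
    - [0,0,-1]
    - [0,0,-1]
    - [0,0,-1]
    - [0,0,0]
  spin: [0,0,0,0]

```text
time: 33.2
tool_pos: [0.5402, -0.0784, 0.2983]
tool_rot: [3.142, 0.0, 0.82]
contact_force: [1.6, 1.6, -0.4]
opening: 0.0229
grip_force: 35.0
```

Request:
arm_command:
  xyz:
    - [0,0,-1]
    - [0,0,-1]
    - [0,0,-1]
    - [0,0,0]
  spin: [0,0,0,0]

```text
time: 33.6
tool_pos: [0.5403, -0.0784, 0.2953]
tool_rot: [3.142, -0.0, 0.82]
contact_force: [0.9, 1.4, -0.1]
opening: 0.023
grip_force: 35.0
```

Request:
arm_command:
  xyz:
    - [0,0,-1]
    - [0,0,-1]
    - [0,0,-1]
    - [0,0,0]
  spin: [0,0,0,0]

```text
time: 34.0
tool_pos: [0.5403, -0.0784, 0.2923]
tool_rot: [3.141, -0.0, 0.82]
contact_force: [2.5, 2.4, -0.2]
opening: 0.0228
grip_force: 35.0
```

Request:
arm_command:
  xyz:
    - [0.2,0.2,-1]
    - [0,0,-1]
    - [0,0,0]
  spin: [0,0,0]

```text
time: 34.3
tool_pos: [0.5404, -0.0782, 0.2902]
tool_rot: [-3.141, 0.0, 0.82]
contact_force: [1.8, 1.6, -1.1]
opening: 0.0232
grip_force: 35.0
```

Request:
arm_command:
  xyz:
    - [0.1,0.1,-1]
    - [0,0,-0.8]
    - [0,0,0]
  spin: [0,0,0]

```text
time: 34.6
tool_pos: [0.5405, -0.0782, 0.2884]
tool_rot: [-3.141, 0.0, 0.82]
contact_force: [1.1, 1.5, -0.6]
opening: 0.0229
grip_force: 35.0
```

Request:
arm_command:
  xyz:
    - [0,0,-0.7]
    - [0,0,0]
  spin: [0,0]

```text
time: 34.8
tool_pos: [0.5405, -0.0782, 0.2878]
tool_rot: [-3.141, 0.0, 0.82]
contact_force: [0.6, 1.2, -0.2]
opening: 0.0226
grip_force: 35.0
```

Request:
arm_command:
  xyz:
    - [0,0,-0.6]
    - [0,0,0]
  spin: [0,0]

```text
time: 35.0
tool_pos: [0.5405, -0.0782, 0.2873]
tool_rot: [3.142, 0.0, 0.82]
contact_force: [0.1, 1.3, -0.5]
opening: 0.0228
grip_force: 35.0
```

Request:
arm_command:
  xyz:
    - [0,0,-0.4]
    - [0,0,0]
  spin: [0,0]

```text
time: 35.2
tool_pos: [0.5405, -0.0781, 0.2869]
tool_rot: [3.142, 0.0, 0.82]
contact_force: [0.0, 1.5, 0.1]
opening: 0.0227
grip_force: 35.0
```

Request:
arm_command:
  xyz:
    - [0,0,0]
    - [0,0,0]
    - [0,0,0]
    - [0,0,0]
    - [0,0,0]
  spin: [0,0,0,0,0]
  jaw: -0.1

```text
time: 35.7
tool_pos: [0.5405, -0.0782, 0.2869]
tool_rot: [3.141, 0.0, 0.82]
contact_force: [-0.4, 0.2, 0.3]
opening: 0.0413
grip_force: 0.0
```

Request:
arm_command:
  xyz:
    - [0,0,5]
    - [0,0,15]
    - [0,0,30]
    - [0,0,40]
    - [-20,-10,40]
    - [-40,-30,0]
    - [-35,-35,0]
    - [-30,-40,0]
    - [0,-45,0]
    - [0,-45,0]
    - [0,-45,0]
    - [0,0,0]
    - [0,0,0]
  spin: [0,0,0,0,0,0,0,0,0,0,0,0,0]

```text
time: 37.0
tool_pos: [0.4152, -0.3287, 0.4167]
tool_rot: [-3.141, -0.0, 0.818]
contact_force: [0.4, 1.1, -0.1]
opening: 0.0412
grip_force: 0.0
```

Run:
```python
from h import *
o=observe();print({k:np.round(o[k],4) for k in ('time','tool_pos','contact_force')})
c=read_camera('top');P=cloud(c);g=c['img'].astype(int).sum(2)
T=np.linalg.inv(c['world_from_camera']);q=T@np.r_[.5415,-.077,.123,1]
u=int(round(c['cx']+c['fx']*q[0]/-q[2]));v=int(round(c['cy']-c['fy']*q[1]/-q[2]));print(u,v)
print(g[v-6:v+7,u-7:u+8]);print(np.round(P[v-6:v+7,u-7:u+8,2]*1000).astype(int))
vv,uu=np.mgrid[:384,:512];m=(uu>115)&(uu<185)&(vv>215)&(vv<262)
print('drift top',np.round(np.sort(P[m][:,2])[-5:],4))
I=c['img'].astype(int);w=m&(I[...,0]>I[...,1]+50)&(I[...,0]>I[...,2]+50);print(uu[w].mean(),vv[w].mean(),w.sum())
s=read_camera('scene');Q=cloud(s);print(np.round(Q[150:172,212:228,2]*1000).astype(int))
```

```text
{'time': np.float64(37.0), 'tool_pos': array([ 0.4152, -0.3287,  0.4167]), 'contact_force': array([ 0.3546,  1.0846, -0.0566])}
292 207
[[721 715 714 715 718 717 718 717 719 717 719 719 718 711 697]
 [721 715 714 717 718 710 703 701 703 709 715 718 718 714 700]
 [723 716 715 715 703 663 613 584 596 646 690 714 718 713 701]
 [722 718 714 703 652 523 417 385 400 475 590 682 713 714 705]
 [723 721 709 667 532 391 379 417 408 377 436 593 689 714 705]
 [723 721 700 591 410 370 490 571 555 452 373 497 666 709 706]
 [725 722 696 538 344 405 570 650 635 514 376 453 651 710 710]
 [725 722 695 529 333 397 563 638 622 500 373 477 662 711 713]
 [725 723 699 563 363 343 464 523 506 412 389 560 690 715 713]
 [725 724 710 648 479 343 337 355 346 351 461 648 709 721 715]
 [727 725 721 701 632 487 392 369 393 483 611 692 718 721 716]
 [725 726 723 718 703 661 610 597 610 658 701 718 721 721 717]
 [725 726 723 721 721 715 712 708 709 718 723 724 724 721 716]]
[[101 102 100 103 108 104 104 108 102 108 104 104 106 104   6]
 [104 108  99 106 102 105 105 110 109 102 106 101 102 109   6]
 [108 109 102 106 
[... 1525 characters left out ...]
 124 126 122 122   2   1  -1]
 [  0   0   2 108 120 124 121 124 123 124 124 122 124 102  -2   1]
 [ -1   3  -2 105 104 121 122 122 120 121 121 119 123 103 106 104]
 [ -3   0 103 104 103 117 123 125 124 122 122 120 117 102 103 108]
 [ -1   0 104 107 104 114 119 119 118 124 120 115 115 105 103 101]
 [  2 102 107 107 104 113 115 113 115 117 117 117 110 104 105 104]
 [104 107 108 109 104 110 111 111 111 112 113 111 110 104 103 106]
 [103 104 105 104 105 103 110 108 108 109 108 108 105 104 104 106]
 [105 106 107 106 104 105 108 103 105 104 105 104 102 106 107 104]
 [103 104 105 104 107 106 103 107 106 106 105 105 105 104 105 102]
 [104 106 103 103 105 108 105 102 104 104 105 102 105 103 105 105]]
```

The bolt head top reads about 123 mm, so it is seated. The drift stands where it started in the holder.

```bash
python3 -c "
from cell import *
print(hand_in())"
```

```text
the job is handed in; nothing more can be done
None
```

The job is handed in at about 37 s of the 72 s allowed: the drift lined up the two holes with its collar down on the platform, it is back upright in its holder, and the bolt is home with its head on the platform; `hand_in()` returned no verdict.

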